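Load a mill jar with grinding balls from a quarter-turn dispenser

ROBOT

A 6-joint arm with a two-finger parallel gripper is mounted at the origin on a cart in front of the work surface, level with it; the furniture and walls round the work are solid. World frame = base frame: x ahead of the robot, y to its left, z up, the work surface at z = 0. Lengths are in m, angles in rad, forces in N, time in s.
With the tool pointing down it reaches from about 0.25 to 0.775 m from the base axis. Payload 4 kg.
Tool frame: the origin (TCP) lies at the very end of the fingers, on their centre line; the grasp point (between the pads) lies grasp_offset behind it (grasp_offset is the distance from the TCP to the grasp point, in m); z points along the fingers, y is the line along which they close (so a half turn about z gives the same grasp; the last joint's range is limited). The gripper opens to 85 mm and grips with 20 to 120 N. Pads are 22 mm wide; open, the fingers measure 114 mm over their backs; the gripper's body (76 mm by 85 mm) begins 54 mm behind the grasp point. The pads swing forward as they close: fully open they stand 13 mm farther back than shut.
Start: joints at [1.166, 0.087, 1.371, -0, 1.684, -0.103], TCP at [0.163, 0.525, 0.195] pointing down, gripper open.
Joint ranges: [-3.1, 3.1], [-0.76, 2.03], [0.27, 2.55], [-1.08, 4.22], [0.17, 2.65], [-2.57, 2.57]. Speed limits (rad/s): [2.79, 2.79, 3.14, 3.14, 3.14, 3.14].

INTERFACE

Orientations are given as a unit quaternion [x, y, z, w].
In Python, from workcell import get_obs, capture, camera_info, hand_in, grasp_offset gives the robot as it stands. The module is installed in compiled form; this text tells all that it offers.
- The arm moves only by the tool arm_command, never from a script. Its argument "motion" is one flat list of numbers, 5 for each row, row after row: the shift along the world's x, y, z in units of 0.75 m (1.0 is 0.75 m), then the turn about the world's z in units of 180 degrees (1.0 is 180 degrees), then the closure, from -1 (fully open) to 1 (shut). A call has 1 to 5 rows; each row shifts and turns the commanded pose from where the row before left it; what a row does not reach is not made up. A row lasts 1/12 s, in which the tool goes at most 41.7 mm and 7.16 degrees, less where a joint would pass 70% of its speed; a pose out of reach is approached as far as the arm can. A call with a number of a shift or a turn outside -1 to 1 is refused whole. A call with a gripper value outside its range is refused whole. The fingers move at their own pace and stop on an object; "grip_force" is the grip in N (left out, the last holds). Time passes only in rows, so rows that do not move let the fingers close. It gives the time, the measured TCP pose, the force, the opening and the grip force at its end, in the units of the state.
- get_obs(): the state, without advancing time (a new reading comes with each control period).
- capture(name): name is "side" or "top" or "wrist"; returns the picture (400x640x3 uint8, blue, green, red); there is no depth.
- camera_info(name): a dict with "vfov" (degrees; the focal length in pixels is half the picture's height over the tangent of half this angle, whatever the lens; pixels are square), "cx", "cy" (the principal point, pixels), "rvec" (rotation vector, rad) and "tvec" (3), from world to camera coordinates, as OpenCV has them. Camera axes: x right, y down, z forward; pixel columns grow to the right and rows downward; lengths in m; the calibration is good to about 2 mm. A picture is of the moment at which its call begins: read the wrist's pose just before it. camera_info takes no time and is no camera call; for the wrist camera it gives the pose at the moment of the call.
- hand_in(): hands the job in; it is judged then, once.
The state is a dict: "time_s": time; "joint_positions": joint angles; "qd": joint speeds; "joint_efforts": joint torques, N m; "tool_pos": TCP position; "ee_rot": TCP orientation; "contact_force": force on the tool from outside, world axes, zero at the start; "moment": the same for the moment, N m; "gripper_width": opening from 0.0 (shut) to 1.0 (fully open); "grasp_force": force on a finger pad.
Only numpy, scipy, OpenCV 4.12 (cv2) and the standard library are available. Lean on these libraries where they do the work, as an engineer would, in place of code of your own. Each camera call takes 0.05 s, during which the arm holds its last target. There are 200 camera calls.

TASK

Load the mill jar: stand the open white jar with the two blue lines upright on the round black pad with the orange ring, centred under the end of the ball dispenser's track, and let go of it. Then turn the yellow lever a quarter turn, fully open, so that all three steel balls roll down into the jar, and afterwards turn the lever back until it is fully closed. Leave the jar standing on the pad with the balls in it, spill none, and do not disturb the other things on the worktop.

Things in the scene. Friction and masses are not known exactly. Their poses are not given: they have to be found in the camera images.
- dispenser: Ball dispenser, fixed; origin on the worktop, yaw varies. Grey base plate 110 (x) x 240 (y: -145 to +95) x 8 mm. Above it an aluminium track 24 mm wide, centred on x = 0, runs along its y axis, from 120 mm high at y = +75 down 18 degrees towards -y, to the jar pad. Three balls wait behind a gate blade on the lever's upright shaft. Nothing is higher than 163 mm.
- jar_pad (a point): Centre of the top face of the round black pad (72 mm across, top 10 mm above the worktop, orange ring 63 mm across) on the base plate: the jar's place. Its rim is then 19 mm below the track's floor end; the jar's axis is 37 mm from that end, so it can be lowered straight down with 7 mm to spare; keep a gripper's wide side across the track. Axes as the dispenser's.
- track_end (a point): Middle of the track floor's lower end, 75 mm above the worktop; the balls leave it towards the dispenser's -y and fall within about 10 mm of the pad's axis. The last 12 mm of track have no side walls; further up the walls stand 7 mm above the floor.
- lever (a joint): Angle of the yellow lever about its upright shaft: 0 = closed (across the track, pointing from the shaft along the dispenser's -x), 1.571 = open (along the track, pointing along its -y). Opens counter-clockwise seen from above, stops at both ends, stays where left, needs about 1.5 N at the grip. Starts at 0 to 0.1. The balls roll out within 1 s of opening.
- lever_grip (a point): Centre of the yellow grip, 62 mm from the shaft axis, 150 mm above the worktop; moves with the lever. A horizontal bar 62 mm long (31 to 93 mm from the axis), 12 mm wide, 15 mm high, free for 25 mm below its centre line. Its -x axis points along the lever, away from the shaft.
- lever_pivot (a point): Fixed point on the lever's shaft axis at the height of the grip's centre (150 mm), 18 mm to +x and 18 mm to +y of the dispenser's origin.
- jar_center (a point): Centre (half-way up, 23 mm above its foot) of the open, empty white ceramic grinding jar without lid, with two thin blue lines round its foot: 60 mm outside diameter, 46 mm high, wall 5 mm, floor 6 mm thick, 0.16 to 0.28 kg. Round, so that its yaw does not matter. It starts upright on the worktop to the right of the dispenser.
- ball_1_center (a point): Centre of the first steel ball, 16 mm in diameter, 17 g, lying in the track behind the gate blade.
- ball_2_center (a point): Centre of the second ball, same size, behind the first.
- ball_3_center (a point): Centre of the third ball, same size, behind the second.
- blue_jar: Bystander: closed white ointment jar with a blue lid, 50 dia x 46 mm; origin at the centre of its underside. Leave it alone.
- amber_bottle: Bystander: brown bottle with a black cap, 48 dia x 100 mm; origin at the centre of its underside. Leave it alone.
- tub: Bystander: tall closed white tub with a white lid and a blue stripe, 68 dia x 90 mm; origin at the centre of its underside. Leave it alone.
- red_jar: Bystander: small closed white jar with a red lid, 45 dia x 40 mm; origin at the centre of its underside. Leave it alone.
- jar_lid: Bystander: loose white lid lying open side up, 62 dia x 16 mm; origin at the centre of its underside. Leave it alone.
Mind the look-alikes: they are no part of the job. What is shaped like the part that bears jar_center but green or turquoise is not meant.

How it is judged:
By the outcome, as a careful person would: the job done as asked, in the order asked, and still so for the second after the job is handed in, with the robot touching nothing.
It also fails if it takes over 64 s, if anything falls off the work surface, if the arm or the gripper's body presses on something with over 40 N, if the wrist force passes 120 N, or if a joint passes its speed limit or range.

## Working session

There is one attempt and no reset: what is moved stays moved. The work goes in short steps, Python scripts to look and compute and a tool call to move; the robot and the scene stay as the last step left them, time stands still between calls to the robot, and variables do not carry over. Pictures are saved under pics/ and viewed, at most 10 in all, crops included, and the job is handed in when it is done.

Besides the shell and the picture viewer there is one more tool, called after "Request:" as name(argument=value, ...) on one line, values as JSON. arm_command: Moves the arm, as the interface text tells. Its arguments: {"type":"object","properties":{"motion":{"type":"array","items":{"type":"number"}},"grip_force":{"type":"number"}},"required":["motion"]}

```bash
mkdir -p pics
cat > h.py <<'E'
import numpy as np, cv2
from workcell import get_obs, capture, camera_info, hand_in, grasp_offset
def cam(name):
    c=camera_info(name); f=200/np.tan(np.radians(c["vfov"])/2)
    R=cv2.Rodrigues(np.array(c["rvec"],float))[0]; t=np.array(c["tvec"],float)
    K=np.array([[f,0,c["cx"]],[0,f,c["cy"]],[0,0,1]])
    return K,R,t
def ray(C,px,z):
    K,R,t=C; o=-R.T@t; d=R.T@np.linalg.inv(K)@np.array([px[0],px[1],1.])
    return o+d*(z-o[2])/d[2]
def proj(C,P):
    K,R,t=C; p=K@(R@np.array(P,float)+t); return p[:2]/p[2]
E
python3 - <<'E'
from h import *
print(get_obs()); print(grasp_offset)
ims=[]
for n in("top","side"):
    print(n,camera_info(n)); im=capture(n); cv2.imwrite(f"pics/{n}0.png",im)
E
```

```text
{'time_s': 0.0, 'joint_positions': array([ 1.16588846e+00,  8.80023802e-02,  1.37228100e+00,  1.65911092e-05,
        1.68360263e+00, -1.03092458e-01]), 'qd': array([ 0.00051819, -0.00083165,  0.00101253,  0.00177262,  0.00138581,
        0.00016004]), 'joint_efforts': array([ 3.81882373e-04, -3.51863158e+01, -3.13275111e+01,  2.61427743e-05,
        1.05882480e-02, -7.11400986e-06]), 'tool_pos': array([0.16325253, 0.52459964, 0.19359976]), 'ee_rot': array([ 1.50334570e-01,  9.88634514e-01, -1.10781653e-03, -2.96114394e-04]), 'contact_force': array([ 0.5257149 , -0.0324314 , -0.01050317]), 'moment': array([ 0.02198256, -0.00695852,  0.05060179]), 'grasp_force': 0.0, 'gripper_width': 1.0013025505666384}
0.0187
top {'vfov': 42.89466555357407, 'cx': 320.3373798269418, 'cy': 202.09955627583466, 'rvec': array([ 2.06371409, -1.69400556,  0.46254985]), 'tvec': array([-0.1058666 ,  0.51058726,  1.66968917])}
side {'vfov': 57.99458367038601, 'cx': 317.7977977439684, 'cy': 204.0121071769827, 'rvec': array([ 0.57954839, -2.38493497,  1.50967061]), 'tvec': array([0.47239936, 0.19584661, 1.00804063])}
```

View pics/top0.png

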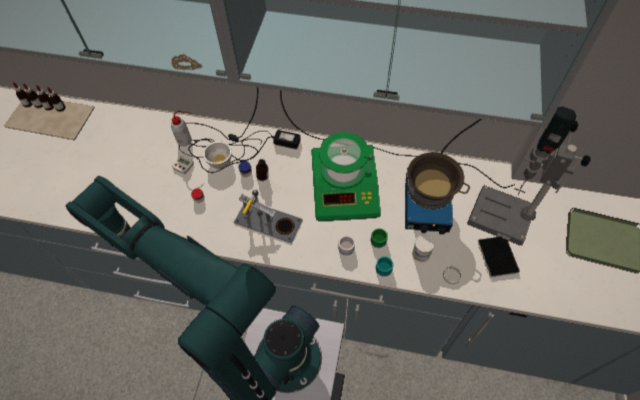

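View pics/side0.png

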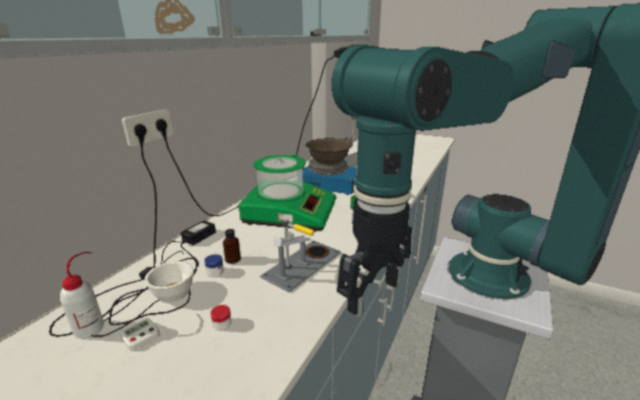

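The top view shows the dispenser plate at (268,217), its pad at (285,226) and the yellow lever at (250,207). Candidates for the jar:
- (346,245): white, open
- (379,238): green
- (385,266): turquoise
- (423,246): closed white tub
- (452,275): loose lid

The white open one at (346,245) fits, so I'll enlarge it to confirm.

Run:
```python
from h import *
im=cv2.imread("pics/top0.png")
a=cv2.resize(im[180:260,225:325],None,fx=6,fy=6,interpolation=cv2.INTER_CUBIC)
b=cv2.resize(im[220:285,330:430],None,fx=6,fy=6,interpolation=cv2.INTER_CUBIC)[:, :]
cv2.imwrite("pics/crop0.png",cv2.resize(np.vstack([a,b]),None,fx=.68,fy=.68))
C=cam("top"); hsv=cv2.cvtColor(im,cv2.COLOR_BGR2HSV)
def blobs(m,x0,y0,x1,y1,nm,z,mn=4):
    mm=np.zeros_like(m); mm[y0:y1,x0:x1]=m[y0:y1,x0:x1]
    n,l,s,c=cv2.connectedComponentsWithStats(mm)
    for i in range(1,n):
        if s[i,4]>=mn: print(nm,s[i],c[i].round(1),ray(C,c[i],z).round(4))
blobs(cv2.inRange(hsv,(20,120,120),(35,255,255)),225,180,325,260,"yellow",.155)
blobs(cv2.inRange(hsv,(3,70,40),(20,255,255)),265,205,310,250,"orange",.01)
blobs(cv2.inRange(hsv,(0,0,0),(180,255,75)),265,205,310,245,"black",.01,30)
g=cv2.inRange(hsv,(0,0,60),(180,60,165))
blobs(g,225,190,310,245,"grey",.008,100)
print(im[245,325:370].tolist()[::2]); print([im[r,346].tolist() for r in range(230,262,2)])
for q in([346,241],[346,245]): print(ray(C,q,.046))
```

```text
yellow [243 199   9  15  51] [246.9 206.2] [0.4483 0.2448 0.155 ]
orange [276 218  18  16  83] [284.5 225.6] [0.4735 0.1256 0.01  ]
black [265 214   8  22  88] [269.1 223.7] [0.4706 0.1848 0.01  ]
black [275 217  20  18 275] [284.5 225.8] [0.4728 0.1253 0.01  ]
grey [ 233  190   70   55 1763] [265.  218.7] [0.4895 0.2057 0.008 ]
[[174, 186, 198], [174, 189, 199], [175, 186, 199], [174, 187, 198], [174, 187, 198], [175, 187, 199], [165, 177, 187], [146, 155, 169], [126, 135, 148], [125, 134, 146], [124, 132, 144], [125, 132, 145], [124, 131, 144], [124, 132, 144], [151, 160, 173], [171, 183, 195], [175, 188, 199], [175, 188, 198], [176, 189, 199], [175, 186, 197], [176, 188, 198], [174, 186, 197], [174, 188, 198]]
[[176, 188, 201], [175, 187, 199], [173, 186, 198], [143, 152, 167], [89, 94, 104], [92, 96, 108], [123, 131, 144], [123, 130, 144], [124, 131, 145], [139, 147, 159], [115, 122, 134], [89, 95, 104], [93, 90, 92], [124, 135, 142], [127, 136, 146], [129, 138, 148]]
[ 0.43566767 -0.11497298  0.046     ]
[ 0.41979087 -0.11775823  0.046     ]
```

View pics/crop0.png

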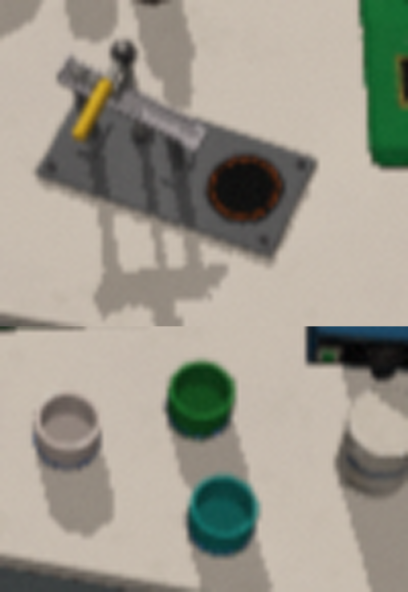

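The crop confirms it: the white open jar with blue lines has its rim centre at about (346,244) in the full image, with green and turquoise look-alikes beside it. The lever is closed, lying across the track. Rough yaw of the dispenser is about -11°. I'll move up and over for a wrist view.

Request:
arm_command(motion=[0.012, -0.042, 0.03, -0.031, -1, 0.024, -0.045, 0.02, -0.031, -1, 0.024, -0.045, 0.02, -0.031, -1, 0.024, -0.047, 0.02, -0.031, -1, 0.024, -0.047, 0.02, -0.031, -1])

```text
time_s: 0.52
tool_pos: [0.244, 0.355, 0.277]
ee_rot: [0.386, 0.923, -0.0, -0.0]
contact_force: [0.5, -0.1, 0.3]
gripper_width: 1.002
grasp_force: 0.0
```

Request:
arm_command(motion=[0.024, -0.047, 0.01, -0.031, -1, 0.024, -0.047, 0.01, -0.031, -1, 0.024, -0.047, 0.01, -0.031, -1, 0.024, -0.047, 0.01, -0.031, -1, 0.024, -0.047, 0.01, -0.031, -1])

```text
time_s: 0.93
tool_pos: [0.334, 0.1787, 0.3145]
ee_rot: [0.597, 0.802, 0.0, 0.0]
contact_force: [1.4, 0.9, 0.0]
gripper_width: 1.004
grasp_force: 0.0
```

Request:
arm_command(motion=[0.024, -0.047, 0, -0.031, -1, 0.024, -0.047, 0, -0.031, -1, 0.024, -0.047, 0, -0.031, -1, 0, -0.03, 0, -0.031, -1, 0, 0, 0, -0.031, -1])

```text
time_s: 1.35
tool_pos: [0.3883, 0.0484, 0.3133]
ee_rot: [0.775, 0.632, -0.001, 0.0]
contact_force: [-0.5, -0.6, 0.1]
gripper_width: 1.003
grasp_force: 0.0
```

```bash
cat >> h.py <<'E'
def tool():
    o=get_obs(); from scipy.spatial.transform import Rotation as Ro
    m=Ro.from_quat(o["ee_rot"]).as_matrix()
    return o["tool_pos"].round(4), round(np.degrees(np.arctan2(m[1,1],m[0,1])),2), round(o["time_s"],2)
E
python3 - <<'E'
from h import *
print(tool(), get_obs()["joint_positions"].round(2)); C=cam("wrist"); im=capture("wrist"); np.savez("w1.npz",K=C[0],R=C[1],t=C[2]); cv2.imwrite("pics/w1.png",im)
print(-C[1].T@C[2])
print("pad,jar px",proj(C,[.473,.1255,.01]),proj(C,[.424,-.118,.046]))
E
```

```text
(array([0.3883, 0.0484, 0.3133]), np.float64(-11.67), 1.35) [-0.02 -0.26  1.46 -0.    1.94  0.18]
[0.40218488 0.11409199 0.4928025 ]
pad,jar px [366.38537645  92.32058477] [363.81698233 269.42631961]
```

View pics/w1.png

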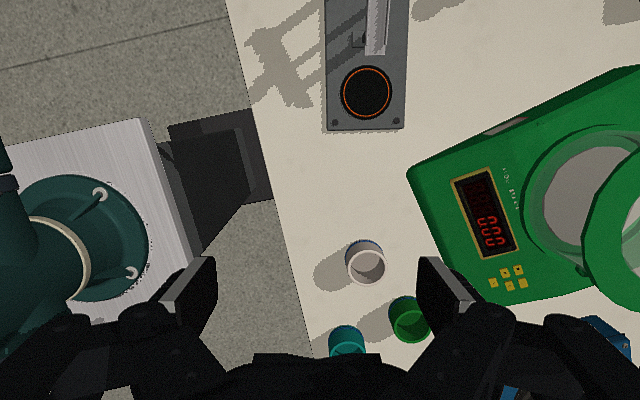

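The wrist view shows the ring at (366,92), the plate edge at the bottom (328–403,130), the jar's rim at about (366,264), green at (410,319) and turquoise at (347,345).

Run:
```python
from h import *
d=np.load("w1.npz"); C=(d["K"],d["R"],d["t"]); im=cv2.imread("pics/w1.png"); hsv=cv2.cvtColor(im,cv2.COLOR_BGR2HSV)
def world(pts,z): return np.array([ray(C,p,z)[:2] for p in pts])
def circ(p):
    A=np.c_[2*p,np.ones(len(p))]; s=np.linalg.lstsq(A,(p**2).sum(1),rcond=None)[0]
    r=np.sqrt(s[2]+s[:2]@s[:2]); return s[:2].round(4),round(r,4),np.abs(np.linalg.norm(p-s[:2],axis=1)-r).mean().round(4)
m=cv2.inRange(hsv,(3,120,80),(20,255,255)); m[:55]=0;m[130:]=0;m[:,:330]=0;m[:,405:]=0
ys,xs=np.nonzero(m); print("ring",circ(world(np.c_[xs,ys],.010)))
# plate
g=cv2.inRange(hsv,(0,0,60),(180,60,130)); g[:,:315]=0; g[:,415:]=0; g[140:]=0
L=[];Rr=[]
for r in range(60,125,2):
    c=np.nonzero(im[r,320:412].max(1)<140)[0]
    L.append((320+c[0],r));Rr.append((320+c[-1],r))
for e in(L[20:],Rr):
    w=world(e,.008); v=cv2.fitLine(w.astype(np.float32),cv2.DIST_HUBER,0,.01,.01).ravel(); v=v*np.sign(v[1]); print("edge yaw",np.degrees(np.arctan2(-v[0],v[1])))
# jar rim: bright ring
crop=im[235:295,335:395]; gr=cv2.cvtColor(crop,cv2.COLOR_BGR2GRAY)
print(crop[29,::2].tolist()); print(crop[::2,31].tolist())
for nm,lo,hi in(("green",(50,120,60),(72,255,255)),("turq",(80,100,50),(100,255,255))):
    mm=cv2.inRange(hsv,lo,hi); mm[:290]=0; mm[:,:320]=0; mm[:,440:]=0; n,l,s,c=cv2.connectedComponentsWithStats(mm); i=1+s[1:,4].argmax(); print(nm,s[i],ray(C,c[i],.03))
cv2.imwrite("pics/jar1.png",cv2.resize(im[225:355,320:440],None,fx=4,fy=4,interpolation=cv2.INTER_CUBIC))
```

```text
ring (array([0.4723, 0.1255]), np.float64(0.0307), np.float64(0.0005))
edge yaw 2.3815274
edge yaw -10.146914
[[126, 139, 143], [127, 138, 144], [127, 137, 143], [122, 135, 142], [130, 143, 148], [63, 61, 57], [48, 53, 60], [171, 185, 198], [134, 145, 155], [121, 130, 141], [119, 127, 140], [125, 131, 143], [120, 129, 139], [121, 128, 139], [127, 136, 144], [121, 131, 141], [126, 136, 146], [118, 128, 138], [123, 130, 142], [116, 128, 136], [123, 132, 139], [78, 81, 89], [68, 73, 74], [70, 73, 77], [46, 52, 52], [163, 174, 187], [169, 183, 193], [170, 185, 192], [171, 183, 193], [168, 181, 190]]
[[167, 179, 187], [174, 187, 195], [127, 145, 154], [106, 80, 60], [103, 112, 124], [104, 111, 119], [106, 114, 121], [90, 96, 105], [175, 188, 200], [121, 126, 140], [121, 129, 141], [125, 133, 142], [121, 130, 140], [123, 132, 141], [120, 129, 140], [121, 129, 142], [110, 122, 133], [123, 130, 143], [111, 119, 127], [73, 78, 83], [70, 77, 82], [111, 118, 127], [107, 114, 126], [99, 108, 110], [90, 98, 108], [164, 174, 186], [170, 188, 194], [169, 184, 192], [172, 186, 192], [167, 183, 191]]
green [394 299  37  44 635] [ 0.47896704 -0.2323366   0.03      ]
turq [329 325  37  32 707] [ 0.37743299 -0.24727575  0.03      ]
```

View pics/jar1.png

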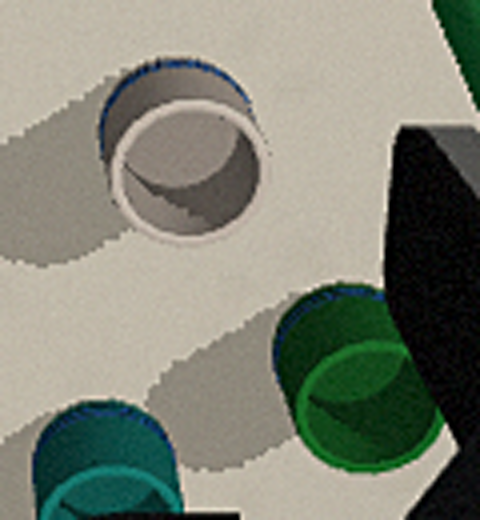

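The white jar's rim is centred at about (366.8,267.2) and stands clear of the other two. Refining the yaw and the lever.

Run:
```python
from h import *
d=np.load("w1.npz"); C=(d["K"],d["R"],d["t"]); im=cv2.imread("pics/w1.png")
j=ray(C,(366.8,267.2),.046); print("jar",j, "edge r",np.linalg.norm(ray(C,(347.6,267.2),.046)-j),np.linalg.norm(ray(C,(366.8,285),.046)-j))
def fit(e):
    w=np.array([ray(C,p,.008)[:2] for p in e]); v=cv2.fitLine(w.astype(np.float32),cv2.DIST_HUBER,0,.001,.001).ravel(); return np.degrees(np.arctan2(v[1],v[0])),v[2:]
gr=cv2.cvtColor(im,cv2.COLOR_BGR2GRAY).astype(int)
B=[(c,120+np.argmax(np.diff(gr[120:140,c]))+.5) for c in range(334,400,2)]
R=[(395+np.argmax(np.diff(gr[r,395:415]))+.5,r) for r in range(2,124,2)]
L=[(318+np.argmin(np.diff(gr[r,318:335]))+.5,r) for r in list(range(106,126))]
for n,e in(("B",B),("R",R),("L",L)): print(n,*fit(e))
print(tool())
```

```text
jar [ 0.42886251 -0.1153458   0.046     ] edge r 0.02808736320561652 0.02899768622031593
B -10.117349 [0.45455185 0.07780222]
R 80.00329 [0.5321362  0.15177149]
L 78.78256 [0.41251895 0.10833919]
(array([0.3881, 0.0501, 0.3135]), np.float64(-11.73), 1.4)
```

Request:
arm_command(motion=[0.0107, -0.044, 0, 0.0095, -1, 0.0107, -0.044, 0, 0, -1, 0.0107, -0.044, -0.02, 0, -1, 0.0107, -0.044, -0.03, 0, -1, 0.0107, -0.044, -0.03, 0, -1])

```text
time_s: 1.82
tool_pos: [0.4287, -0.1138, 0.2543]
ee_rot: [0.761, 0.649, 0.001, 0.001]
contact_force: [0.0, 0.5, -0.6]
gripper_width: 1.0
grasp_force: 0.0
```

Request:
arm_command(motion=[0, 0, -0.05, 0, -1, 0, 0, -0.05, 0, -1, 0, 0, -0.05, 0, -1, 0, 0, -0.05, 0, -1, 0, 0, 0, 0, -1])

```text
time_s: 2.23
tool_pos: [0.4204, -0.1092, 0.094]
ee_rot: [0.761, 0.648, -0.005, -0.009]
contact_force: [-2.1, 0.8, -2.2]
gripper_width: 1.002
grasp_force: 0.0
```

Run:
```python
from h import *
print(tool(), get_obs()["contact_force"]); C=cam("wrist"); im=capture("wrist")
print(proj(C,[.428,-.1155,.046]), proj(C,tool()[0]))
cv2.imwrite("pics/w2.png",im)
```

```text
(array([ 0.4204, -0.1092,  0.094 ]), np.float64(-9.14), 2.23) [-2.14633903  0.81174321 -2.19060307]
[330.09881515 217.23849705] [322.63499853 238.03029439]
```

View pics/w2.png

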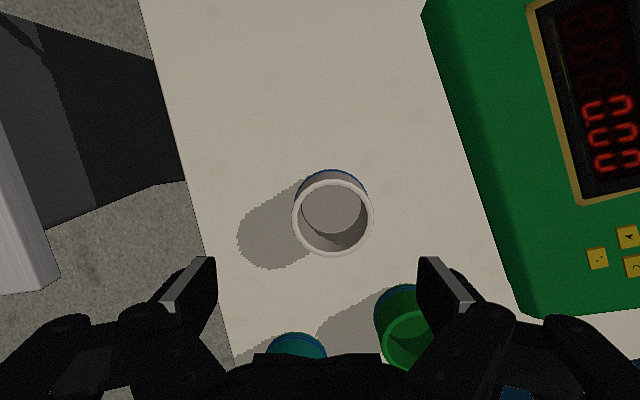

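The rim is at (332,217), as predicted to within about 1.5 mm. I'll let the arm settle.

Request:
arm_command(motion=[0, 0, 0, 0, -1, 0, 0, 0, 0, -1, 0, 0, 0, 0, -1])

```text
time_s: 2.53
tool_pos: [0.4308, -0.1136, 0.1084]
ee_rot: [0.762, 0.648, 0.002, 0.003]
contact_force: [-0.2, -0.5, -0.2]
gripper_width: 1.0
grasp_force: 0.0
```

```bash
python3 -c "
from h import *
print(tool(), get_obs()['contact_force'])"
```

```text
(array([ 0.4308, -0.1136,  0.1084]), np.float64(-9.23), 2.53) [-0.18982066 -0.50584319 -0.19128493]
```

Request:
arm_command(motion=[0, -0.002, -0.03, -0.004, -1, 0, 0, -0.03, 0, -1, 0, 0, -0.03, 0, -1, 0, 0, -0.015, 0, -1, 0, 0, -0.012, 0, -1])

```text
time_s: 2.95
tool_pos: [0.429, -0.1145, 0.0172]
ee_rot: [0.766, 0.643, 0.0, 0.001]
contact_force: [0.9, 0.2, -0.1]
gripper_width: 0.998
grasp_force: 0.0
```

Request:
arm_command(motion=[0, 0, 0, 0, -1, 0, 0, 0, 0, -1, 0, 0, 0, 0, -1, 0, 0, 0, 0, -1])

```text
time_s: 3.28
tool_pos: [0.4293, -0.1147, 0.0182]
ee_rot: [0.766, 0.643, 0.001, 0.001]
contact_force: [0.2, 0.5, -0.0]
gripper_width: 1.0
grasp_force: 0.0
```

Request:
arm_command(motion=[0, -0.001, -0.007, 0, -1, 0, 0, 0, 0, -0.2, 0, 0, 0, 0, 0.2, 0, 0, 0, 0, 0.6, 0, 0, 0, 0, 1], grip_force=40)

```text
time_s: 3.7
tool_pos: [0.4281, -0.115, 0.0114]
ee_rot: [0.766, 0.643, 0.0, 0.0]
contact_force: [0.7, 0.0, 1.0]
gripper_width: 0.451
grasp_force: 0.0
```

Request:
arm_command(motion=[0, 0, 0, 0, 1, 0, 0, 0, 0, 1, 0, 0, 0, 0, 1, 0, 0, 0, 0, 1, 0, 0, 0, 0, 1])

```text
time_s: 4.12
tool_pos: [0.4281, -0.115, 0.0114]
ee_rot: [0.766, 0.643, 0.0, 0.0]
contact_force: [-0.5, -1.1, 0.1]
gripper_width: -0.0
grasp_force: 0.0
```

The fingers shut on nothing. I'll look.

Run:
```python
from h import *
a=cv2.resize(capture("top")[200:290,225:465],None,fx=2.6,fy=2.6,interpolation=cv2.INTER_CUBIC); w=capture("wrist"); print(get_obs()["gripper_width"])
w=cv2.resize(w,(560,350)); cv2.imwrite("pics/c3.png",np.vstack([cv2.copyMakeBorder(x,0,0,0,640-x.shape[1],cv2.BORDER_CONSTANT) for x in(a,w)]))
```

```text
0.0035104471769810543
```

View pics/c3.png

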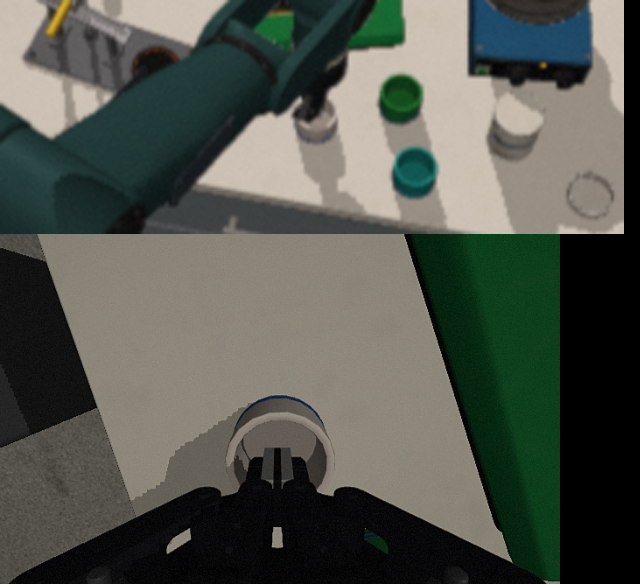

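The jar is still in place at about (346,246) in the top view, and the shut fingertips appear inside its rim. Before opening, I'll check the geometry.

Run:
```python
from h import *
C=cam("wrist"); print(C[0][0,0], -C[1].T@C[2], tool())
p=tool()[0]
for z in (0,.02,.035,.05): print(z,proj(C,p+[0,0,z]))
print("rim",proj(C,[.4289,-.1155,.046]),proj(C,[.4289,-.0855,.046]))
T=cam("top"); print(ray(T,(345.4,243.5),.011),ray(T,(345.4,243.5),.05), proj(T,p))
im=capture("wrist"); cv2.imwrite("pics/w4.png",cv2.resize(im[180:330,220:420],None,fx=3.5,fy=3.5,interpolation=cv2.INTER_CUBIC))
```

```text
334.2425497000672 [ 0.43959778 -0.04921763  0.19102711] (array([ 0.4281, -0.115 ,  0.0114]), np.float64(-10.0), 4.22)
0 [316.8414132  233.71036754]
0.02 [316.84931622 247.33339092]
0.035 [316.8565158  259.74386535]
0.05 [316.86517426 274.66911159]
rim [318.70992924 260.07485504] [307.24711962 199.42587147]
[ 0.44295367 -0.11249813  0.011     ] [ 0.42329704 -0.1148366   0.05      ] [345.37261298 247.130108  ]
```

View pics/w4.png

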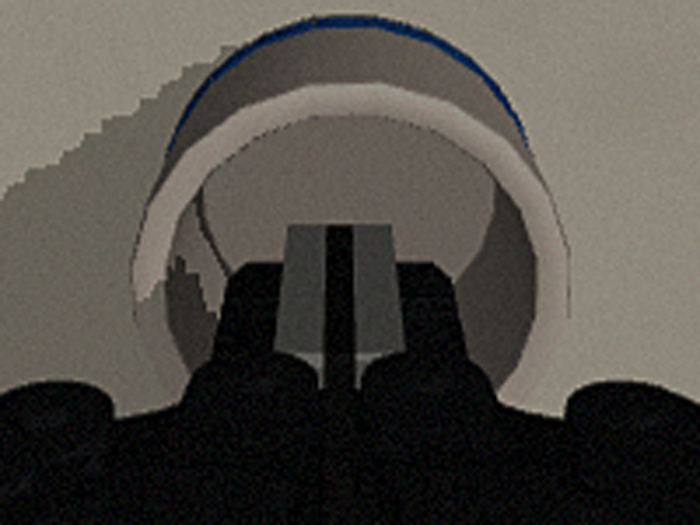

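Run:
```python
from h import *
C=cam("wrist"); p=tool()[0]; u=np.array([.985,-.174,0]); v=np.array([.174,.985,0]); j=np.array([.4289,-.1155,.046])
print("rim l/r", proj(C,j-.03*u),proj(C,j+.03*u),"obs 257.7..382.3; top",proj(C,j+.03*v),"obs 203.4; axis",C[1][2])
for z in(0,.013,.02,.03,.04): print(z,"front tip row",proj(C,p+.011*v+[0,0,z])[1].round(1),"obs 244")
d=np.load("w1.npz"); C=(d["K"],d["R"],d["t"]); p=np.array([.3883,.0484,.3133])
for z in(0,.013,.02,.03,.04): print(z,[proj(C,p+s*.0425*u+.011*v+[0,0,z]).round(0) for s in(-1,1)],"obs 217,257 / 418,257")
print("tilt",C[1][2], [proj(C,j+s*.03*u).round(1) for s in(-1,1)],"obs 347.6-386")
# dark finger lowest point in top view
T=cam("top"); im=capture("top"); g=cv2.cvtColor(im,cv2.COLOR_BGR2GRAY)
print(g[232:254,338:355])
```

```text
rim l/r [255.10026973 259.99950542] [382.33764443 260.15448723] obs 257.7..382.3; top [318.89944418 198.43525918] obs 203.4; axis [-0.04658617 -0.26184182 -0.96398578]
0 front tip row 215.3 obs 244
0.013 front tip row 222.6 obs 244
0.02 front tip row 227.0 obs 244
0.03 front tip row 234.0 obs 244
0.04 front tip row 241.8 obs 244
0 [array([241., 217.]), array([392., 213.])] obs 217,257 / 418,257
0.013 [array([235., 225.]), array([397., 221.])] obs 217,257 / 418,257
0.02 [array([232., 229.]), array([400., 225.])] obs 217,257 / 418,257
0.03 [array([227., 236.]), array([405., 232.])] obs 217,257 / 418,257
0.04 [array([221., 244.]), array([411., 240.])] obs 217,257 / 418,257
tilt [-0.05647239 -0.26219569 -0.96336093] [array([346.3, 267.8]), array([387.4, 266.8])] obs 347.6-386
[[ 22  24  24  23  22  22  20  16  15  13  12  11  11  15  23  46  92]
 [ 20  20  23  20  22  20  15  12  15  12  12  15  16  39  83 128 157]
 [ 23  22  23  21  22  17  17  13  13  16  12  16  33  90 152 186 191]
 [ 23  23  23  23  21  18  16  12  14  14  13  21  60 138 186 194 193]
 [ 22  31  47  25  30  28  24  15
[... 545 characters left out ...]
 49  47  39  23  19  22  39  69 106 134 137 128 117 148 175]
 [ 85  61  60  57  34  23  26  50  93 111 123 136 139 138 148 167 156]
 [113  95 109 107  71  45  62 100 129 136 137 139 139 148 166 158 136]
 [119 104 132 151 131 105 109 132 137 138 140 139 144 164 158 120 123]
 [121  95 109 140 151 150 135 134 135 136 135 137 143 159 126  94 120]
 [143  94  97 107 124 141 129 128 129 130 130 125 122 114  94  88 124]
 [173  97  91 100 103 106 112 116 118 118 113 105  96  92  86  94 139]
 [177 112  83  94  99 102 102 104 103 102  99  98  92  88  87 106 149]
 [183 136  92  85  93  95 100 100 102 100  96  93  83  80  98 126 144]
 [186 147 118  92  89  79  89  95  95  94  89  84  85  92 121 142 145]]
```

The wrist camera's scale is right, since jar and plate sizes match. But the fingertips sit about 43 mm short of the reported TCP (shut), so they closed just above the rim and touched nothing. I'll lift, open, and come down lower in small steps while watching the force.

Request:
arm_command(motion=[0, 0, 0.04, 0, 1, 0, 0, 0.02, 0, 1, 0, 0, 0, 0, 0, 0, 0, 0, 0, -1, 0, 0, 0, 0, -1])

```text
time_s: 4.73
tool_pos: [0.4274, -0.1147, 0.0555]
ee_rot: [0.766, 0.643, -0.0, -0.001]
contact_force: [0.2, 0.0, 0.0]
gripper_width: 0.421
grasp_force: 0.0
```

Request:
arm_command(motion=[0, 0, 0, 0, -1, 0, 0, 0, 0, -1, 0, 0, 0, 0, -1, 0.001, -0.001, 0, 0, -1, 0, 0, 0, 0, -1])

```text
time_s: 5.15
tool_pos: [0.4287, -0.1158, 0.056]
ee_rot: [0.766, 0.643, -0.0, -0.0]
contact_force: [0.3, 0.2, -0.8]
gripper_width: 0.996
grasp_force: 0.0
```

Request:
arm_command(motion=[0, 0, -0.02, 0, -1, 0, 0, -0.02, 0, -1, 0, 0, -0.02, 0, -1, 0, 0, 0, 0, -1, 0, 0, 0, 0, -1])

```text
time_s: 5.57
tool_pos: [0.428, -0.1154, 0.0107]
ee_rot: [0.766, 0.643, -0.001, -0.001]
contact_force: [0.4, -0.2, 0.4]
gripper_width: 0.999
grasp_force: 0.0
```

Request:
arm_command(motion=[0, 0, -0.008, 0, -1, 0, 0, -0.008, 0, -1, 0, 0, -0.006, 0, -1, 0, 0, 0, 0, -1, 0, 0, 0, 0, -1])

```text
time_s: 5.98
tool_pos: [0.4286, -0.1157, -0.0053]
ee_rot: [0.766, 0.643, -0.0, -0.0]
contact_force: [-0.6, 0.1, -0.0]
gripper_width: 0.997
grasp_force: 0.0
```

Run:
```python
from h import *
print(tool(),get_obs()["contact_force"].round(1)); C=cam("wrist"); im=capture("wrist"); np.savez("w5.npz",K=C[0],R=C[1],t=C[2]); cv2.imwrite("pics/w5.png",im)
p,u,v=tool()[0],np.array([.985,-.174,0]),np.array([.174,.985,0])
for z in(.04,.05,.056): print(z,[proj(C,p+s*.0425*u+.011*v+[0,0,z]).round(0) for s in(-1,1)])
print(proj(C,[.4289,-.1155,.046]))
```

```text
(array([ 0.4286, -0.1157, -0.0053]), np.float64(-10.0), 5.98) [-0.6  0.1 -0. ]
0.04 [array([222., 242.]), array([413., 242.])]
0.05 [array([216., 251.]), array([419., 251.])]
0.056 [array([211., 257.]), array([424., 257.])]
[317.28688134 275.6402968 ]
```

View pics/w5.png

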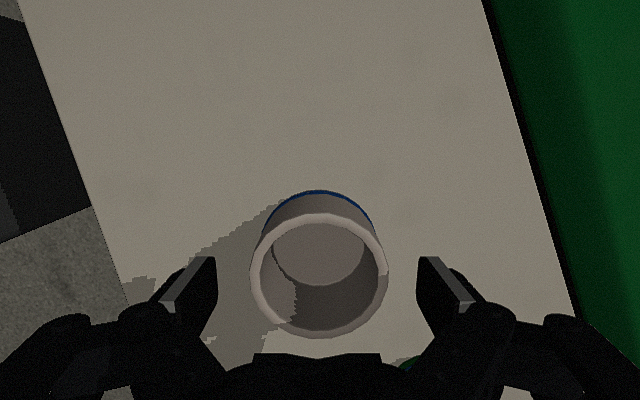

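The gripper is at reported z = -5 mm without contact, so the offset is real. The jar at (319,275) is centred between the pads at (217,257) and (418,257). Going lower.

Request:
arm_command(motion=[0.0005, 0, -0.006, 0, -1, 0, 0, -0.006, 0, -1, 0, 0, -0.005, 0, -1, 0, 0, 0, 0, -1])

```text
time_s: 6.37
tool_pos: [0.4283, -0.1154, -0.019]
ee_rot: [0.766, 0.643, -0.001, -0.001]
contact_force: [0.4, 0.4, 0.0]
gripper_width: 1.0
grasp_force: 0.0
```

Request:
arm_command(motion=[0, 0, -0.005, 0, -1, 0, 0, -0.004, 0, -1, 0, 0, -0.004, 0, -1, 0, 0, 0, 0, -1])

```text
time_s: 6.7
tool_pos: [0.4286, -0.1155, -0.0284]
ee_rot: [0.766, 0.643, -0.0, -0.001]
contact_force: [0.1, -0.6, -0.5]
gripper_width: 1.002
grasp_force: 0.0
```

Request:
arm_command(motion=[0, 0, -0.004, 0, -1, 0, 0, -0.004, 0, -1, 0, 0, 0, 0, -1, 0, 0, 0, 0, -1])

```text
time_s: 7.03
tool_pos: [0.429, -0.1157, -0.0339]
ee_rot: [0.766, 0.643, -0.0, -0.0]
contact_force: [1.4, 0.8, -0.5]
gripper_width: 1.005
grasp_force: 0.0
```

Request:
arm_command(motion=[0, 0, 0, 0, -0.6, 0, 0, 0, 0, -0.4, 0, 0, 0, 0, 0, 0, 0, 0, 0, 1, 0, 0, 0, 0, 1], grip_force=40)

```text
time_s: 7.45
tool_pos: [0.4298, -0.116, -0.0331]
ee_rot: [0.766, 0.643, 0.0, 0.001]
contact_force: [0.5, -0.3, 2.7]
gripper_width: 0.693
grasp_force: 43.7
```

Request:
arm_command(motion=[0, 0, 0, 0, 1, 0, 0, 0, 0, 1, 0, 0, 0, 0, 1])

```text
time_s: 7.7
tool_pos: [0.4298, -0.116, -0.0331]
ee_rot: [0.766, 0.643, 0.0, 0.001]
contact_force: [0.2, -1.1, 3.8]
gripper_width: 0.69
grasp_force: 43.7
```

Gripped: opening is about 59 mm at 44 N. Lift and carry.

Request:
arm_command(motion=[0, 0, 0.015, 0, 1, 0, 0, 0.03, 0, 1, 0, 0, 0.035, 0, 1, 0, 0, 0.035, 0, 1, 0, 0, 0.02, 0, 1])

```text
time_s: 8.12
tool_pos: [0.4294, -0.1158, 0.0693]
ee_rot: [0.766, 0.643, 0.0, 0.001]
contact_force: [0.2, -0.6, -2.4]
gripper_width: 0.696
grasp_force: 43.9
```

Request:
arm_command(motion=[0.007, 0.03, 0, 0, 1, 0.007, 0.04, 0, 0, 1, 0.007, 0.04, 0, 0, 1, 0.007, 0.04, 0, 0, 1, 0.007, 0.04, 0, 0, 1])

```text
time_s: 8.53
tool_pos: [0.4541, 0.0281, 0.0662]
ee_rot: [0.766, 0.643, -0.001, -0.001]
contact_force: [-0.5, 0.3, -2.1]
gripper_width: 0.695
grasp_force: 43.9
```

Request:
arm_command(motion=[0.007, 0.04, 0, 0, 1, 0.007, 0.04, 0, 0, 1, 0.008, 0.03, 0, 0, 1, 0, 0.022, 0, 0, 1, 0, 0, 0, 0, 1])

```text
time_s: 8.95
tool_pos: [0.4705, 0.1286, 0.0661]
ee_rot: [0.765, 0.644, -0.001, -0.002]
contact_force: [-0.1, 0.9, -1.9]
gripper_width: 0.687
grasp_force: 43.9
```

Request:
arm_command(motion=[0, 0, 0, 0, 1, 0, 0, 0, 0, 1, 0, 0, 0, 0, 1, 0, 0, 0, 0, 1])

```text
time_s: 9.28
tool_pos: [0.4717, 0.1248, 0.0674]
ee_rot: [0.767, 0.642, -0.0, -0.0]
contact_force: [-0.1, 0.2, -2.2]
gripper_width: 0.692
grasp_force: 43.9
```

Run:
```python
from h import *
print(tool(),get_obs()["contact_force"].round(1)); C=cam("wrist"); im=capture("wrist"); cv2.imwrite("pics/w6.png",im)
print("track end exp",proj(C,np.array([.4725,.1255,.075])+.037*np.array([.174,.985,0])))
T=cam("top"); t=capture("top"); cv2.imwrite("pics/t6.png",t)
```

```text
(array([0.4717, 0.1248, 0.0674]), np.float64(-10.09), 9.28) [-0.1  0.2 -2.2]
track end exp [318.00520118 170.1696859 ]
```

Request:
arm_command(motion=[0.001, 0.001, -0.02, 0, 1, 0, 0, -0.03, 0, 1, 0, 0, -0.025, 0, 1, 0, 0, -0.015, 0, 1, 0, 0, 0, 0, 1])

```text
time_s: 9.8
tool_pos: [0.47, 0.1257, -0.0029]
ee_rot: [0.766, 0.642, -0.003, -0.002]
contact_force: [0.9, -1.0, -1.1]
gripper_width: 0.695
grasp_force: 43.8
```

Request:
arm_command(motion=[0, 0, -0.01, 0, 1, 0, 0, -0.008, 0, 1, 0, 0, -0.005, 0, 1, 0, 0, 0, 0, 1, 0, 0, 0, 0, 1])

```text
time_s: 10.22
tool_pos: [0.4729, 0.1266, -0.0168]
ee_rot: [0.766, 0.643, 0.0, 0.0]
contact_force: [0.5, -0.1, -1.7]
gripper_width: 0.695
grasp_force: 43.9
```

Request:
arm_command(motion=[0, -0.001, -0.003, 0, 1, 0, 0, -0.003, 0, 1, 0, 0, 0, 0, 1, 0, 0, 0, 0, 1])

```text
time_s: 10.55
tool_pos: [0.4726, 0.1257, -0.0217]
ee_rot: [0.766, 0.643, -0.0, -0.0]
contact_force: [-0.6, -0.0, -2.6]
gripper_width: 0.691
grasp_force: 43.9
```

Request:
arm_command(motion=[0, 0, -0.002, 0, 1, 0, 0, 0, 0, 1, 0, 0, 0, 0, 1])

```text
time_s: 10.8
tool_pos: [0.4727, 0.1258, -0.0231]
ee_rot: [0.766, 0.643, 0.0, 0.0]
contact_force: [0.4, -0.1, -1.4]
gripper_width: 0.694
grasp_force: 43.9
```

Request:
arm_command(motion=[0, 0, -0.001, 0, 1, 0, 0, 0, 0, 1, 0, 0, 0, 0, 1])

```text
time_s: 11.05
tool_pos: [0.4728, 0.1258, -0.0231]
ee_rot: [0.766, 0.643, 0.0, 0.0]
contact_force: [-3.9, -0.1, 5.3]
gripper_width: 0.697
grasp_force: 44.3
```

Force up by 7 N: the jar is on the pad. Release gently and rise.

Request:
arm_command(motion=[0, 0, 0, 0, 0.2, 0, 0, 0, 0, -0.4, 0, 0, 0, 0, -0.6, 0, 0, 0, 0, -0.8, 0, 0, 0, 0, -1], grip_force=20)

```text
time_s: 11.47
tool_pos: [0.4728, 0.1258, -0.0242]
ee_rot: [0.766, 0.643, 0.0, 0.0]
contact_force: [-0.5, 0.5, 0.2]
gripper_width: 0.995
grasp_force: 0.0
```

Request:
arm_command(motion=[0, 0, 0, 0, -1, 0, 0, 0, 0, -1, 0, 0, 0.01, 0, -1, 0, 0, 0.03, 0, -1, 0, 0, 0.04, 0, -1])

```text
time_s: 11.88
tool_pos: [0.4702, 0.1254, 0.0344]
ee_rot: [0.766, 0.643, -0.003, -0.002]
contact_force: [0.8, 0.2, 0.3]
gripper_width: 0.996
grasp_force: 0.0
```

Request:
arm_command(motion=[0, 0, 0.05, 0, -1, 0, 0, 0.05, 0, -1, 0, 0, 0.05, 0, -1, 0, 0, 0.04, 0, -1, 0, 0, 0, 0, -1])

```text
time_s: 12.3
tool_pos: [0.4768, 0.1264, 0.1878]
ee_rot: [0.766, 0.643, 0.007, 0.004]
contact_force: [1.3, -0.1, 0.7]
gripper_width: 1.005
grasp_force: 0.0
```

Request:
arm_command(motion=[0, 0, 0, 0, -1, 0, 0, 0, 0, -1, 0, 0, 0, 0, -1])

```text
time_s: 12.55
tool_pos: [0.4716, 0.1256, 0.1768]
ee_rot: [0.766, 0.643, -0.001, -0.001]
contact_force: [0.3, 0.6, -0.1]
gripper_width: 0.999
grasp_force: 0.0
```

Run:
```python
from h import *
o=get_obs();print(tool(),o["contact_force"].round(1),o["gripper_width"],o["joint_positions"].round(2)); C=cam("wrist"); im=capture("wrist"); np.savez("w7.npz",K=C[0],R=C[1],t=C[2]); cv2.imwrite("pics/w7.png",im)
pad=np.array([.4725,.1255,0]);u=np.array([.985,-.174,0]); v=np.array([.174,.985,0])
ex={"rim":pad+[0,0,.056],"trackend":pad+.037*v+[0,0,.075],"grip":np.array([.449,.2445,.157])}
big=im.copy()
for k,P in ex.items(): q=proj(C,P); print(k,q); cv2.drawMarker(big,tuple(int(x) for x in q.round()),(255,0,255),cv2.MARKER_CROSS,9,1)
for a in np.linspace(0,6.28,25): 
    q=proj(C,pad+[0,0,.056]+.03*(np.cos(a)*u+np.sin(a)*v)); cv2.circle(big,tuple(int(x) for x in q.round()),1,(255,0,255),-1)
T=cv2.resize(capture("top")[185:245,225:305],None,fx=3.9,fy=3.9,interpolation=cv2.INTER_CUBIC)
big[:234,:312]=T
cv2.imwrite("pics/c7.png",big)
```

```text
(array([0.4716, 0.1256, 0.1768]), np.float64(-10.0), 12.55) [ 0.3  0.6 -0.1] 0.9987440361700978 [ 0.14 -0.04  1.54 -0.    1.65  0.32]
rim [318.22827298 187.54518801]
trackend [318.35063176 149.18113004]
grip [237.42013223  22.89225866]
```

View pics/c7.png

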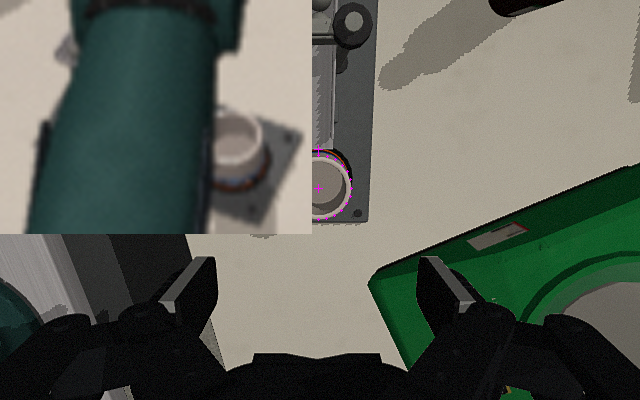

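The jar stands on the pad, with its rim at about (318,188) as drawn, and the track end is at (318,149). Now the lever, numerically.

```bash
cat > lev.py <<'E'
from h import *
def lever(C,im,z=.1575):
    hsv=cv2.cvtColor(im,cv2.COLOR_BGR2HSV); m=cv2.inRange(hsv,(20,120,90),(35,255,255))
    n,l,s,c=cv2.connectedComponentsWithStats(m)
    if n<2: return print("none")
    for i in [k for k in range(1,n) if s[k,4]>60]:
        ys,xs=np.nonzero(l==i); w=np.array([ray(C,p,z)[:2] for p in np.c_[xs,ys]])
        (cx,cy),(a,b),_=r=cv2.minAreaRect((w*1000).astype(np.float32)); bx=cv2.boxPoints(r)
        e=max((bx[1]-bx[0],bx[2]-bx[1]),key=np.linalg.norm); e=e*(-1 if e[0]>0 else 1)
        print("yellow",s[i],"centre mm",round(cx,1),round(cy,1),"size",round(a,1),round(b,1),"dir deg",np.degrees(np.arctan2(e[1],e[0])).round(1))
E
python3 - <<'E'
from lev import *
d=np.load("w7.npz"); lever((d["K"],d["R"],d["t"]),cv2.imread("pics/w7.png"))
lever(cam("top"),cv2.imread("pics/top0.png"))
E
```

```text
yellow [ 182   14  114   23 2418] centre mm 449.4 243.2 size 10.7 60.8 dir deg 170.0
yellow [243 199  10  16  62] centre mm 446.8 243.3 size 15.0 62.2 dir deg 171.8
```

Request:
arm_command(motion=[-0.006, 0.031, 0, -0.0357, -0.5, -0.006, 0.031, 0, -0.0357, -0.2, -0.006, 0.031, 0, -0.0357, 0.1, -0.006, 0.031, 0, -0.0357, 0.1, -0.005, 0.031, 0, -0.0357, 0.1])

```text
time_s: 13.07
tool_pos: [0.4499, 0.2427, 0.1771]
ee_rot: [0.915, 0.403, -0.001, -0.0]
contact_force: [-0.3, -0.2, -0.0]
gripper_width: 0.444
grasp_force: 0.0
```

Request:
arm_command(motion=[0, 0, 0, -0.0357, 0.1, 0, 0, 0, -0.0357, 0.1, 0, 0, 0, -0.0357, 0.1, 0, 0, 0, -0.0357, 0.1, 0, 0, 0, -0.0357, 0.1])

```text
time_s: 13.48
tool_pos: [0.4502, 0.2419, 0.177]
ee_rot: [0.991, 0.134, -0.001, 0.0]
contact_force: [-0.3, -0.3, -0.6]
gripper_width: 0.453
grasp_force: 0.0
```

Request:
arm_command(motion=[0, 0, 0, -0.0357, 0.1, 0, 0, 0, -0.0357, 0.1, 0, 0, 0, -0.0357, 0.1, 0, 0, 0, -0.0357, 0.1, 0, 0, 0, 0, 0.1])

```text
time_s: 13.9
tool_pos: [0.4503, 0.2417, 0.1772]
ee_rot: [0.996, -0.088, -0.001, 0.001]
contact_force: [0.1, -0.3, 0.1]
gripper_width: 0.454
grasp_force: 0.0
```

Request:
arm_command(motion=[0, 0, 0, 0, 0.1, 0, 0, 0, 0, 0.1, 0, 0, 0, 0, 0.1])

```text
time_s: 14.15
tool_pos: [0.4508, 0.2419, 0.1782]
ee_rot: [0.996, -0.086, -0.0, 0.0]
contact_force: [-0.4, -0.3, -0.6]
gripper_width: 0.453
grasp_force: 0.0
```

Run:
```python
from lev import *
o=get_obs();print(tool(),o["gripper_width"],o["joint_positions"].round(2)); C=cam("wrist"); im=capture("wrist"); lever(C,im); cv2.imwrite("pics/w8.png",im)
```

```text
(array([0.4508, 0.2419, 0.1782]), np.float64(-99.87), 14.15) 0.4531959873707052 [ 0.38  0.01  1.49 -0.    1.65  2.12]
yellow [ 304  177   18   92 1564] centre mm 450.1 244.0 size 10.7 60.6 dir deg 170.4
```

Request:
arm_command(motion=[-0.001, 0.0024, -0.025, 0, 0.1, 0, 0, -0.035, 0, 0.1, 0, 0, -0.03, 0, 0.1, 0, 0, -0.02, 0, 0.1, 0, 0, 0, 0, 0.1])

```text
time_s: 14.62
tool_pos: [0.4474, 0.2427, 0.0918]
ee_rot: [0.996, -0.086, -0.004, 0.002]
contact_force: [-0.1, -1.5, 0.2]
gripper_width: 0.45
grasp_force: 0.0
```

Request:
arm_command(motion=[0, 0, -0.011, 0, 0.1, 0, 0, 0, 0, 0.1, 0, 0, 0, 0, 0.1])

```text
time_s: 14.87
tool_pos: [0.4507, 0.244, 0.0887]
ee_rot: [0.996, -0.087, 0.001, -0.0]
contact_force: [0.4, -0.4, -0.3]
gripper_width: 0.45
grasp_force: 0.0
```

Run:
```python
from lev import *
o=get_obs();print(tool(),o["contact_force"].round(1)); C=cam("wrist"); im=capture("wrist"); lever(C,im)
```

```text
(array([0.4507, 0.244 , 0.0887]), np.float64(-99.95), 14.87) [ 0.4 -0.4 -0.3]
yellow [ 300  219   33  140 4000] centre mm 453.1 243.0 size 11.5 57.6 dir deg 170.5
```

Request:
arm_command(motion=[0, 0, 0, 0, 0.4, 0, 0, 0, 0, 0.6, 0, 0, 0, 0, 1, 0, 0, 0, 0, 1, 0, 0, 0, 0, 1], grip_force=20)

```text
time_s: 15.33
tool_pos: [0.4507, 0.2441, 0.0888]
ee_rot: [0.996, -0.087, 0.001, -0.0]
contact_force: [-0.3, 0.5, 3.2]
gripper_width: 0.141
grasp_force: 24.2
```

Request:
arm_command(motion=[0, 0, 0, 0, 1, 0, 0, 0, 0, 1])

```text
time_s: 15.5
tool_pos: [0.4507, 0.244, 0.0888]
ee_rot: [0.996, -0.087, 0.001, -0.0]
contact_force: [0.3, -0.6, 4.6]
gripper_width: 0.139
grasp_force: 24.4
```

Run:
```python
from h import *
o=get_obs();p,y,t=tool();print(p,y,o["contact_force"].round(1),o["grasp_force"],o["gripper_width"])
pv=np.array([.5105,.233]); r=p[:2]-pv; print("r",np.linalg.norm(r),np.degrees(np.arctan2(r[1],r[0])))
# arc steps of 6 deg in units
for k in range(0,15):
    a=np.radians(6*k); b=np.radians(6*k+6)
    R=lambda q:np.array([[np.cos(q),-np.sin(q)],[np.sin(q),np.cos(q)]])
    print(k,((R(b)-R(a))@r/.75).round(4))
```

```text
[0.4507 0.244  0.0888] -99.96 [ 0.3 -0.6  4.6] 24.392346739768982 0.1389341548835748
r 0.06080328938470348 169.5771570941702
0 [-0.0011 -0.0084]
1 [-0.0002 -0.0085]
2 [ 0.0007 -0.0085]
3 [ 0.0016 -0.0083]
4 [ 0.0024 -0.0081]
5 [ 0.0033 -0.0078]
6 [ 0.0041 -0.0075]
7 [ 0.0048 -0.007 ]
8 [ 0.0055 -0.0064]
9 [ 0.0062 -0.0058]
10 [ 0.0067 -0.0052]
11 [ 0.0072 -0.0044]
12 [ 0.0077 -0.0036]
13 [ 0.008  -0.0028]
14 [ 0.0083 -0.002 ]
```

The lever grip is held (12 mm). Swing it open along the arc.

Request:
arm_command(motion=[-0.0011, -0.0084, 0, 0.0333, 1, -0.0002, -0.0085, 0, 0.0333, 1, 0.0007, -0.0085, 0, 0.0333, 1, 0.0016, -0.0083, 0, 0.0333, 1, 0.0024, -0.0081, 0, 0.0333, 1])

```text
time_s: 15.92
tool_pos: [0.4536, 0.2129, 0.0888]
ee_rot: [0.984, 0.176, 0.001, -0.001]
contact_force: [1.9, 1.3, 4.7]
gripper_width: 0.135
grasp_force: 24.3
```

Request:
arm_command(motion=[0.0033, -0.0078, 0, 0.0333, 1, 0.0041, -0.0075, 0, 0.0333, 1, 0.0048, -0.007, 0, 0.0333, 1, 0.0055, -0.0064, 0, 0.0333, 1, 0.0062, -0.0058, 0, 0.0333, 1])

```text
time_s: 16.33
tool_pos: [0.4717, 0.1874, 0.0888]
ee_rot: [0.905, 0.425, 0.002, -0.001]
contact_force: [0.8, 2.9, 4.5]
gripper_width: 0.134
grasp_force: 24.3
```

Request:
arm_command(motion=[0.0067, -0.0052, 0, 0.0333, 1, 0.0072, -0.0044, 0, 0.0333, 1, 0.0077, -0.0036, 0, 0.0333, 1, 0.008, -0.0028, 0, 0.0333, 1, 0.0083, -0.002, 0, 0.0333, 1])

```text
time_s: 16.75
tool_pos: [0.4999, 0.1744, 0.0888]
ee_rot: [0.765, 0.644, 0.002, -0.001]
contact_force: [-3.5, 5.2, 5.0]
gripper_width: 0.136
grasp_force: 24.9
```

Request:
arm_command(motion=[0, 0, 0, 0, 1, 0, 0, 0, 0, 1, 0, 0, 0, 0, 1])

```text
time_s: 17.0
tool_pos: [0.4997, 0.1744, 0.0888]
ee_rot: [0.766, 0.642, 0.002, -0.0]
contact_force: [0.1, 3.2, 3.2]
gripper_width: 0.136
grasp_force: 24.4
```

Run:
```python
from lev import *
o=get_obs();p,y,t=tool();print(p,y,t,o["contact_force"].round(1),o["moment"].round(2),o["gripper_width"])
r=p[:2]-np.array([.5105,.233]);print(np.linalg.norm(r),np.degrees(np.arctan2(r[1],r[0])))
C=cam("wrist");im=capture("wrist");cv2.imwrite("pics/w9.png",im);lever(C,im)
```

```text
[0.4997 0.1744 0.0888] -10.07 17.0 [0.1 3.2 3.2] [ 0.46  0.07 -0.11] 0.1362759364611658
0.05958691131448249 -100.44245239936077
yellow [ 301  218   33  141 3939] centre mm 499.7 176.7 size 57.9 11.4 dir deg -101.2
```

Request:
arm_command(motion=[0.002, -0.0004, 0, 0.008, 1, 0.001, -0.0002, 0, 0.004, 1, 0, 0, 0, 0, 1, 0, 0, 0, 0, 1])

```text
time_s: 17.38
tool_pos: [0.4995, 0.1744, 0.0888]
ee_rot: [0.755, 0.656, -0.0, -0.002]
contact_force: [-6.9, 4.0, 9.1]
gripper_width: 0.137
grasp_force: 37.8
```

Run:
```python
from lev import *
o=get_obs();p,y,t=tool();print(p,y,t,o["contact_force"].round(1),o["moment"].round(2))
r=p[:2]-np.array([.5105,.233]);print(np.linalg.norm(r),np.degrees(np.arctan2(r[1],r[0])))
```

```text
[0.4995 0.1744 0.0888] -8.0 17.38 [-6.9  4.   9.1] [ 0.62  0.95 -0.86]
0.05962348530570819 -100.631461535933
```

At the open stop (tool no longer moves, force up). Wait for the balls.

Request:
arm_command(motion=[-0.002, 0.0004, 0, -0.012, 1, 0, 0, 0, 0, 1, 0, 0, 0, 0, 1, 0, 0, 0, 0, 1, 0, 0, 0, 0, 1])

```text
time_s: 17.8
tool_pos: [0.4996, 0.1744, 0.0888]
ee_rot: [0.766, 0.642, 0.001, -0.001]
contact_force: [-2.3, 3.3, 6.1]
gripper_width: 0.135
grasp_force: 24.6
```

Request:
arm_command(motion=[0, 0, 0, 0, 1, 0, 0, 0, 0, 1, 0, 0, 0, 0, 1, 0, 0, 0, 0, 1, 0, 0, 0, 0, 1])

```text
time_s: 18.22
tool_pos: [0.4996, 0.1744, 0.0888]
ee_rot: [0.766, 0.642, 0.001, -0.001]
contact_force: [-3.1, 3.3, 5.9]
gripper_width: 0.136
grasp_force: 24.6
```

Request:
arm_command(motion=[0, 0, 0, 0, 1, 0, 0, 0, 0, 1, 0, 0, 0, 0, 1, 0, 0, 0, 0, 1, 0, 0, 0, 0, 1])

```text
time_s: 18.63
tool_pos: [0.4996, 0.1744, 0.0888]
ee_rot: [0.766, 0.642, 0.001, -0.001]
contact_force: [-1.3, 4.1, 6.5]
gripper_width: 0.137
grasp_force: 24.6
```

Run:
```python
from lev import *
o=get_obs();p,y,t=tool();print(p,y,t,o["contact_force"].round(1),o["moment"].round(2))
C=cam("wrist");im=capture("wrist");cv2.imwrite("pics/w10.png",im)
S=cam("side");cv2.imwrite("pics/s10.png",capture("side"))
pad=np.array([.4725,.1255,.016]);q=proj(C,pad+[0,0,.008]);print("jar floor px",q, proj(C,pad+[0,0,.04]))
g=cv2.cvtColor(im,cv2.COLOR_BGR2GRAY);x,yy=int(q[0]),int(q[1]);print(g.shape)
np.set_printoptions(linewidth=250)
print(g[max(0,yy-60):yy+60:4,max(0,x-72):x+72:4])
```

```text
[0.4996 0.1744 0.0888] -10.05 18.63 [-1.3  4.1  6.5] [ 0.53  0.36 -0.14]
jar floor px [293.99089458 267.80582848] [291.00585549 287.9541996 ]
(400, 640)
[[114 116  55 ...  74  66  53]
 [113 114  58 ...  62  68  49]
 [161 118  45 ...  73  71  45]
 ...
 [ 16   2   4 ...   7   7  16]
 [  7   9  10 ...  11  12   7]
 [ 14  14  11 ...   8   1  10]]
```

Enough time has passed, so I'll swing back along the reversed arc to the closed stop.

Request:
arm_command(motion=[-0.0083, 0.002, 0, -0.0333, 1, -0.008, 0.0028, 0, -0.0333, 1, -0.0077, 0.0036, 0, -0.0333, 1, -0.0072, 0.0044, 0, -0.0333, 1, -0.0067, 0.0052, 0, -0.0333, 1])

```text
time_s: 19.15
tool_pos: [0.4716, 0.1875, 0.0888]
ee_rot: [0.907, 0.42, 0.001, -0.0]
contact_force: [0.2, 2.6, 5.7]
gripper_width: 0.134
grasp_force: 24.5
```

Request:
arm_command(motion=[-0.0062, 0.0058, 0, -0.0333, 1, -0.0055, 0.0064, 0, -0.0333, 1, -0.0048, 0.007, 0, -0.0333, 1, -0.0041, 0.0075, 0, -0.0333, 1, -0.0033, 0.0078, 0, -0.0333, 1])

```text
time_s: 19.57
tool_pos: [0.4535, 0.213, 0.0888]
ee_rot: [0.985, 0.171, 0.001, -0.0]
contact_force: [-0.1, 1.3, 5.2]
gripper_width: 0.139
grasp_force: 24.5
```

Request:
arm_command(motion=[-0.0024, 0.0081, 0, -0.0333, 1, -0.0016, 0.0083, 0, -0.0333, 1, -0.0007, 0.0085, 0, -0.0333, 1, 0.0002, 0.0085, 0, -0.0333, 1, 0.0011, 0.0084, 0, -0.0333, 1])

```text
time_s: 19.98
tool_pos: [0.4507, 0.2443, 0.0888]
ee_rot: [0.996, -0.089, 0.0, -0.0]
contact_force: [-1.9, 1.4, 7.3]
gripper_width: 0.139
grasp_force: 24.6
```

Request:
arm_command(motion=[0, 0, 0, 0, 1, 0, 0, 0, 0, 1])

```text
time_s: 20.15
tool_pos: [0.4507, 0.2443, 0.0888]
ee_rot: [0.996, -0.087, -0.0, -0.0]
contact_force: [-2.6, 1.8, 7.1]
gripper_width: 0.137
grasp_force: 24.7
```

Request:
arm_command(motion=[0.0003, 0.002, 0, -0.008, 1, 0.0002, 0.001, 0, -0.004, 1, 0, 0, 0, 0, 1, 0, 0, 0, 0, 1])

```text
time_s: 20.48
tool_pos: [0.4507, 0.2443, 0.0888]
ee_rot: [0.994, -0.105, -0.0, 0.002]
contact_force: [-2.6, -6.2, 10.0]
gripper_width: 0.134
grasp_force: 35.6
```

Run:
```python
from lev import *
o=get_obs();p,y,t=tool();print(p,y,t,o["contact_force"].round(1),o["moment"].round(2))
r=p[:2]-np.array([.5105,.233]);print(np.linalg.norm(r),np.degrees(np.arctan2(r[1],r[0])))
```

```text
[0.4507 0.2443 0.0888] -102.03 20.48 [-2.6 -6.2 10. ] [-0.65  0.48  0.72]
0.06085827799075484 169.29937769253036
```

At the closed stop. Relax, release, rise and verify.

Request:
arm_command(motion=[-0.0002, -0.0015, 0, 0.011, 1, 0, 0, 0, 0, 1, 0, 0, 0, 0, 0.5, 0, 0, 0, 0, 0.3, 0, 0, 0, 0, 0.1])

```text
time_s: 20.9
tool_pos: [0.4507, 0.2444, 0.0869]
ee_rot: [0.996, -0.089, -0.001, 0.001]
contact_force: [-0.2, -0.5, 0.2]
gripper_width: 0.45
grasp_force: 0.0
```

Request:
arm_command(motion=[0, 0, 0, 0, 0.1, 0, 0, 0.02, 0, 0.1, 0, 0, 0.04, 0, 0.1, 0, 0, 0.05, 0, 0.1, 0, 0, 0.05, 0, 0.1])

```text
time_s: 21.32
tool_pos: [0.4502, 0.2444, 0.2077]
ee_rot: [0.996, -0.088, -0.002, 0.001]
contact_force: [1.0, 0.6, -0.4]
gripper_width: 0.447
grasp_force: 0.0
```

Request:
arm_command(motion=[-0.02, -0.04, 0.03, 0.035, 0.1, -0.02, -0.04, 0.03, 0.035, 0.1, -0.02, -0.04, 0.02, 0.035, 0.1, -0.02, -0.04, 0.02, 0.035, 0.1, -0.02, -0.04, 0.02, 0.035, 0.1])

```text
time_s: 21.73
tool_pos: [0.3752, 0.0937, 0.2985]
ee_rot: [0.982, 0.188, 0.0, 0.0]
contact_force: [0.4, 1.2, 0.1]
gripper_width: 0.456
grasp_force: 0.0
```

Request:
arm_command(motion=[0, -0.04, 0, 0.035, 0.1, 0, -0.04, 0, 0.035, 0.1, 0, 0, 0, 0.035, 0.1, 0, 0, 0, 0.035, 0.1, 0, 0, 0, 0.035, 0.1])

```text
time_s: 22.15
tool_pos: [0.3761, 0.0359, 0.2976]
ee_rot: [0.896, 0.443, -0.0, -0.0]
contact_force: [-0.3, -0.3, -0.2]
gripper_width: 0.447
grasp_force: 0.0
```

Request:
arm_command(motion=[0, 0, 0, 0.035, 0.1, 0, 0, 0, 0.035, 0.1, 0, 0, 0, 0.035, 0.1, 0, 0, 0, 0, 0.1, 0, 0, 0, 0, 0.1])

```text
time_s: 22.57
tool_pos: [0.3762, 0.0366, 0.2976]
ee_rot: [0.813, 0.582, -0.0, -0.0]
contact_force: [0.7, 0.0, -0.1]
gripper_width: 0.448
grasp_force: 0.0
```

Run:
```python
from lev import *
print(tool(), get_obs()["contact_force"].round(1)); C=cam("wrist"); im=capture("wrist"); cv2.imwrite("pics/w11.png",im); lever(C,im)
t=capture("top"); cv2.imwrite("pics/t11.png",t); lever(cam("top"),t)
pad=np.array([.4725,.1255,0.]);v=np.array([.174,.985,0]);u=np.array([.985,-.174,0])
q=[proj(C,pad+[0,0,.056]),proj(C,pad+[0,0,.024]),proj(C,pad+[0,0,.016])];print(q, proj(C,pad+.026*u+[0,0,.016]))
x,y=q[1].astype(int); hsv=cv2.cvtColor(im,cv2.COLOR_BGR2HSV)
np.set_printoptions(linewidth=250,threshold=100000)
print(cv2.cvtColor(im,cv2.COLOR_BGR2GRAY)[max(y-36,0):y+36:2,x-36:x+36:2])
```

```text
(array([0.3762, 0.0366, 0.2976]), np.float64(-18.81), 22.57) [ 0.7  0.  -0.1]
yellow [465 133  83 101 639] centre mm 550.7 -25.9 size 40.7 103.3 dir deg 105.2
yellow [543 234  12  12  85] centre mm 581.5 -94.8 size 8.1 13.2 dir deg 104.2
yellow [529 240  12  11  82] centre mm 567.0 -95.4 size 8.2 12.6 dir deg 103.7
yellow [550 247  12  12  86] centre mm 586.0 -111.5 size 7.8 13.5 dir deg 104.2
yellow [518 251  12  11  76] centre mm 554.0 -104.9 size 7.5 12.3 dir deg 103.4
yellow [535 253  13  11  78] centre mm 571.3 -111.7 size 7.9 13.0 dir deg 103.7
[array([370.06707609,  69.6989151 ]), array([366.20220834,  72.79993454]), array([365.32229664,  73.50594144])] [385.39828927  70.22324796]
[[ 97  67  63  65  65  64  64  67  62  57  86  92  92  97  94  85  95  88  88  89  93  94  89  88  87  89  85  87  88  89  90  87  85  86  84  88]
 [ 76  66  72  67  68  68  66  64  89  89  92  93  93  89  84  85  88  84  91  87  84  85  84  92  96  85  87  88  89  89  92  89  88  82  91  86]
 [ 66  65  66  66  70  69  64  62  89  91  88  96  90  85  93  91  87  87  91  87  90  89  90  95  93  84  90
[... 4189 characters left out ...]
60  69   5  11  19  20  64  32  42  54  54  41  30   2  10   9  44  85  86  86  84  90  87  84  91  98  48  44]
 [ 67  66  64  65  68  68  66  61  68  65  60  48   6   2   7  12  18  14  13  11   6   7  26  91  92  90  88  88  89  89  88  87  89  58  47  44]
 [ 62  62  62  68  63  69  62  64  64  64  66  62  66  50  29   9   2   2   0  22  60  95  94  89  88  87  88  88  89  88  88  89  83  64  40  21]
 [ 67  62  64  68  62  62  66  59  72  64  65  68  63  60  62  67  69  65  64  91  91  85  93  89  91  87  95  88  92  86  92  88  92  90  91  88]
 [ 65  63  41  42  64  70  71  62  60  63  67  61  69  64  64  61  65  79  84  90  84  85  88  86  93  85  91  93  92  90  91  92  90  88  91  95]]
```

The pixel dump shows three ball discs inside the jar's rim. One last look at the lever.

Request:
arm_command(motion=[0, 0.04, 0, 0.0, 0.1, 0, 0.04, 0, 0, 0.1, 0, 0.04, 0, 0, 0.1, 0, 0.03, 0, 0, 0.1, 0, 0, 0, 0, 0.1])

```text
time_s: 23.08
tool_pos: [0.3758, 0.1523, 0.2975]
ee_rot: [0.811, 0.585, 0.0, -0.001]
contact_force: [0.5, 1.4, 0.6]
gripper_width: 0.449
grasp_force: 0.0
```

Request:
arm_command(motion=[0, 0, 0, 0, 0.1, 0, 0, 0, 0, 0.1, 0, 0, 0, 0, 0.1, 0, 0, 0, 0, 0.1])

```text
time_s: 23.42
tool_pos: [0.3764, 0.1483, 0.298]
ee_rot: [0.813, 0.582, 0.0, 0.0]
contact_force: [-0.2, 0.4, 0.1]
gripper_width: 0.447
grasp_force: 0.0
```

Run:
```python
from lev import *
print(tool(), get_obs()["qd"].round(3)); C=cam("wrist"); im=capture("wrist"); lever(C,im)
```

```text
(array([0.3764, 0.1483, 0.298 ]), np.float64(-18.77), 23.42) [ 0.001 -0.001 -0.002  0.002 -0.    -0.001]
yellow [325  46  69  23 925] centre mm 448.5 244.3 size 11.4 60.7 dir deg 169.9
yellow [482 220  77  85 484] centre mm 550.8 -2.7 size 39.9 105.6 dir deg 105.0
yellow [555 307  11  10  65] centre mm 581.4 -72.0 size 7.8 13.5 dir deg 103.7
yellow [541 311  12  10  66] centre mm 567.0 -71.4 size 7.8 14.1 dir deg 108.6
yellow [531 320  11  10  63] centre mm 554.3 -79.7 size 7.5 13.0 dir deg 102.7
yellow [560 320  12   9  67] centre mm 586.0 -88.3 size 7.6 14.6 dir deg 106.0
yellow [548 322  11  10  64] centre mm 571.7 -88.6 size 7.5 12.5 dir deg 103.0
```

The lever is closed (169.9°, matching the dispenser's own axis at about 170°). Handing in.

```bash
python3 -c "
from h import *
print(hand_in())"
```

```text
the job is handed in; nothing more can be done
None
```

The job is handed in at about 23 s of the 64 s allowed: the white jar stands centred on the pad with all three balls in it, the lever was opened to its stop and is closed again, and the arm touched nothing else that I could tell.

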